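Hang the dough scraper on the rail peg by its slot

TASK

Take the dough scraper out of the grooved wooden block and hang it on the headed peg of the rail stand by the L-shaped slot in its blade: slide the slot sideways over the peg, lower it gently until the peg is fully home in the closed upper end of the slot, and let go so that it hangs upright on the peg alone. The peg may be clamped anywhere along the middle part of the rail, so find it by feel or by looking, and never drop the scraper on the stand or force it. Leave the jam jar and the glass tumbler where they are.

Things in the scene. Friction and masses are not known exactly. Their poses are not given: they have to be found in the camera images.
- scraper: Dough scraper, 0.25-0.4 kg: upright steel blade 120 wide (y) x 110 high (z) x 4 mm thick (x) under a wooden handle. Origin: middle of the blade's bottom edge; z up, y along the handle. An L-shaped slot through the blade opens at its -y edge: a horizontal run 13 mm high, then at its blind end a leg going up. It starts upright in the block's groove, free to be pulled straight up.
- scraper_handle (a point): Centre of the scraper's wooden handle bar, 22 mm thick (x) x 110 long (y) x 28 high (z); 122 mm above the scraper's origin. Two raised finger stops (34 mm thick, 8 mm long, 30 mm high) at y = +-22 mm leave a 36 mm long bare grip between them: grasp it there, across its 22 mm. Weight 2.4 to 3.9 N.
- slot_mouth (a point): Mouth of the scraper's slot, mid-height of its horizontal run: scraper frame y -60, z 56.5 mm. The run spans z 50 to 63 mm, from the mouth (flared at 45 degrees over 8 mm to 29 mm high) to a blind end at y = +7.5 mm.
- slot_home (a point): Closed flat top of the slot's leg: scraper frame y +2, z 83 mm. The leg is 11 mm wide (y -3.5 to +7.5 mm) and rises from the horizontal run. The peg's upper side must end up here, 8 mm diameter; the scraper then hangs level.
- rail_stand: Fixed stand: wooden base 110 x 270 x 16 mm (x -45 to +65, y +-135 mm), two posts, and a 14 mm square steel rail 236 mm long along y at x = +30, 140 mm above the worktop. Origin on the worktop; z up, -x is the front (robot side). A dark clamp block on the rail carries one peg that points to -x. Nothing on it is higher than 150 mm. With the scraper hung, its origin is 61 mm above the worktop.
- peg_middle (a point): Not the peg itself: middle of the peg's possible places, at stand x 0, y 0, z 140 mm. The true peg (8 mm diameter, along x at z 140, free from x +18 to -18 mm, then a head 18 mm diameter x 5 mm) is clamped at an unmeasured y from -40 to +40 mm of this point and stays put below 60 N: find it by feel or camera.
- groove_block: Fixed light-wood block 56 (x) x 150 (y) x 40 mm high with a groove 7 mm wide, 28 mm deep along its y axis; the scraper stands in it, its bottom edge 12 mm above the worktop, its y along the block's. Origin: centre of the underside.
- jam_jar: Bystander: jam jar, 71 mm diameter, 110 mm high, loose; origin at centre of underside.
- tumbler: Bystander: clear glass tumbler, 81 mm diameter, 93 mm high, loose; origin at centre of underside.
Mind the look-alikes: they are no part of the job. Of the things like the scraper, leave any that is orange; of the rest the smaller one is meant.

How it is judged (in metres and radians):
On the way, in this order (a step that is already met when the one before it is completed fails the run):
1. the scraper is lifted clear out of the groove (z of scraper in the frame of groove_block above 0.06 m), for 0.1 s.
2. the scraper, upright, is slid sideways with the horizontal run of its slot over the peg (x of scraper in the frame of rail_stand between -0.022 and 0.022 m and y of scraper in the frame of rail_stand between -0.057 and 0.057 m and z of scraper in the frame of rail_stand between 0.077 and 0.09 m and angle between scraper's own z axis and vertical below 0.15 rad), for 0.1 s.
At the end, for the whole second after the job is handed in: The scraper hangs at rest by the closed end of its slot, its weight on the peg: origin 58 to 64 mm above the worktop, within 48 mm along and 20 mm across of the stand's origin, upright to 0.15 rad, blade square to the peg to 0.3 rad (x of scraper in the frame of rail_stand between -0.02 and 0.02 m and y of scraper in the frame of rail_stand between -0.048 and 0.048 m and z of scraper in the frame of rail_stand between 0.058 and 0.064 m and angle between scraper's own z axis and vertical below 0.15 rad and angle between the x axis of scraper and the x axis of rail_stand, either way round below 0.3 rad and contact force between scraper and rail_stand above 1 N and linear speed of scraper below 0.03 m/s and angular speed of scraper below 0.3 rad/s); the robot touches nothing.
It fails at once if the scraper is pressed, knocked or dropped on the stand with more than 18 N (contact force between scraper and rail_stand above 18 N).
It fails at once if the robot knocks the stand with more than 25 N (contact force between any of the fingers, the arm and rail_stand above 25 N).
It fails at once if the jam jar is shifted by more than 30 mm or tipped (distance of jam_jar from where it was at the start of the episode above 0.03 m or angle between jam_jar's own z axis and vertical above 0.3 rad).
It fails at once if the tumbler is shifted by more than 30 mm or tipped (distance of tumbler from where it was at the start of the episode above 0.03 m or angle between tumbler's own z axis and vertical above 0.3 rad).
It also fails if it takes over 53 s, if anything falls off the work surface, if the arm or the gripper's body presses on something with over 40 N, if the wrist force passes 120 N, or if a joint passes its speed limit or range.

ROBOT

A 7-joint arm with a two-finger parallel gripper is mounted at the origin on a cart in front of the work surface, level with it; the furniture and walls round the work are solid. World frame = base frame: x ahead of the robot, y to its left, z up, the work surface at z = 0. Lengths are in mm, angles in rad, forces in N, time in s.
With the tool pointing down it reaches from about 425 to 925 mm from the base axis. Payload 6.8 kg.
Tool frame: the origin (TCP) lies at the very end of the fingers, on their centre line; the grasp point (between the pads) lies 19 mm behind it (robot.grip_depth is the distance from the TCP to the grasp point, in mm); z points along the fingers, y is the line along which they close (so a half turn about z gives the same grasp; the last joint's range is limited). The gripper opens to 85 mm and grips with 20 to 120 N. Pads are 22 mm wide; open, the fingers measure 114 mm over their backs; the gripper's body (76 mm by 85 mm) begins 54 mm behind the grasp point. The pads swing forward as they close: fully open they stand 13 mm farther back than shut.
Start: joints at [-1.321, 0.477, 0.022, 1.555, -0.011, 1.109, -0.083], TCP at [236.392, 632.271, 231.308] pointing down, gripper open.
Joint ranges: [-2.96, 2.96], [-0.34, 2.1], [-1.41, 1.46], [0.24, 2.44], [-1.37, 4.51], [0.17, 1.92], [-2.96, 2.96]. Speed limits (rad/s): [2.39, 2.39, 3.14, 3.14, 3.14, 3.14, 3.14].

INTERFACE

Orientations are given as a rotation vector (axis times angle).
In Python, from rig import robot gives the robot as it stands. The module is installed in compiled form; this text tells all that it offers. Calls block until the motion is done:
- robot.move_ptp(position, orientation): joint-space move of the TCP to a pose.
- robot.servo_line(position, rot=None, v=150, threshold=None): straight line of the TCP; rot=None keeps the orientation; v is the mean speed in mm/s. With threshold (N) it stops when the force on the tool has changed by that much, and returns True; else False.
- robot.set_joints(angles): joint-space move.
- robot.command_gripper(opening): finger opening in mm; the grip force is fixed at half the most; returns when the fingers have stopped.
- robot.sleep(seconds).
- robot.solve_ik(position, orientation): joint angles nearest the present ones, or None.
- robot.sense(): the state.
- robot.capture(name): name is "side" or "top" or "wrist"; returns a dict with "frame" (420x560x3 uint8, red, green, blue), "z_map" (420x560 float32, mm along the optical axis (not along the pixel's ray), 0 where there is no reading), "vertical_fov" (degrees; the focal length in pixels is half the picture's height over the tangent of half this angle, whatever the lens; pixels are square), "cx", "cy" (the principal point, pixels), "D" ([k1, k2, p1, p2, k3] as OpenCV has them; the pictures are not rectified), "R" (3x3) and "t" (3): a world point X has camera coordinates R X + t. Camera axes: x right, y down, z forward; pixel columns grow to the right and rows downward; lengths in mm; the calibration is good to about 2 mm. A picture is of the moment at which its call begins.
A pose or a line that the arm cannot do raises robot.MotionError and nothing moves.
- robot.hand_in(): hands the job in; it is judged then, once.
Trained networks look in a picture, given as the dict that the camera call returned (one of the last four; its "shot" number tells which), for a name from the list of things; names that differ only in an ending like _2 or _b are one class to them, and where a whole thing is asked for, a point or a joint stands for the part that bears it (a point fixed in the world has none). Each returns a list of dicts, best first, with "p" (0 to 1); they miss things now and then, are a little off and sometimes report something else, mostly with a low value. They report only what shows in the picture. A call takes as long as a camera call. They do not tell look-alikes from the thing itself.
- robot.trace(picture, name): "mask" (420x560 bool, what is visible of it) and "centre" ([column, row] in pixels, amid what is visible of it).
The state is a dict: "time": time; "joint_pos": joint angles; "joint_vel": joint speeds; "joint_efforts": joint torques, N m; "tool_pos": TCP position; "tcp_rot": TCP orientation; "force": force on the tool from outside, world axes, zero at the start; "wrist_torque": the same for the moment, N m; "width": finger opening in mm; "finger_force": force on a finger pad.
Only numpy, scipy, OpenCV 4.12 (cv2) and the standard library are available. Lean on these libraries where they do the work, as an engineer would, in place of code of your own. Each camera call takes 0.05 s, during which the arm holds its last target. There are 200 camera calls.

## Working session

There is one attempt and no reset: what is moved stays moved. The work goes in short steps, each a Python script; the robot and the scene stay as the last script left them, time stands still between calls to the robot, and variables do not carry over. Pictures are saved under pics/ and viewed, at most 10 in all, crops included, and the job is handed in when it is done.

```bash
mkdir -p pics; cat > h.py <<'E'
import numpy as np, cv2
from rig import robot
def cam(d):
    f=d["frame"].shape[0]/2/np.tan(np.radians(d["vertical_fov"])/2)
    return np.array([[f,0,d["cx"]],[0,f,d["cy"]],[0,0,1.]]),np.array(d["D"],float),np.array(d["R"]),np.array(d["t"]).ravel()
def cloud(d,mask):
    K,D,R,t=cam(d); z=d["z_map"]; v,u=np.nonzero(mask&(z>0))
    p=cv2.undistortPoints(np.c_[u,v].astype(float)[:,None],K,D)[:,0]
    zz=z[v,u]; return (np.c_[p*zz[:,None],zz]-t)@R, np.c_[u,v]
def proj(d,P):
    K,D,R,t=cam(d); return cv2.projectPoints(np.atleast_2d(np.array(P,float)),cv2.Rodrigues(R)[0],t,K,D)[0][:,0]
def save(n,im): cv2.imwrite("pics/"+n+".png",cv2.cvtColor(im,cv2.COLOR_RGB2BGR))
E
python3 - <<'E'
from h import *
ims=[]
for c in("side","top"):
    d=robot.capture(c); ims.append(d["frame"]); save(c,d["frame"])
    K,D,R,t=cam(d); print(c,(-R.T@t).round(),R[2].round(2))
    for n in("scraper","rail_stand","groove_block","jam_jar","tumbler"):
        for r in robot.trace(d,n):
            P,_=cloud(d,r["mask"])
            print(n,round(r["p"],2),np.round(r["centre"]),r["mask"].sum(),np.percentile(P,[2,50,98],axis=0).round().tolist() if len(P) else None)
E
```

```text
side [ 526. 1049.  870.] [ 0.03 -0.79 -0.61]
scraper 0.79 [245. 307.] 973 [[592.0, 276.0, -1.0], [609.0, 399.0, 133.0], [634.0, 439.0, 139.0]]
scraper 0.68 [280. 244.] 959 [[529.0, 145.0, 35.0], [550.0, 209.0, 130.0], [576.0, 250.0, 150.0]]
scraper 0.56 [363. 266.] 2200 [[359.0, 183.0, 2.0], [381.0, 270.0, 125.0], [406.0, 327.0, 178.0]]
rail_stand 0.82 [273. 174.] 2319 [[525.0, -339.0, 6.0], [587.0, -183.0, 16.0], [643.0, -84.0, 149.0]]
groove_block 0.78 [281. 283.] 1233 [[505.0, 139.0, 1.0], [552.0, 235.0, 38.0], [599.0, 271.0, 45.0]]
groove_block 0.5 [271. 172.] 2278 [[525.0, -341.0, 8.0], [587.0, -186.0, 17.0], [642.0, -85.0, 149.0]]
jam_jar 0.58 [216. 208.] 1315 [[690.0, -38.0, 8.0], [723.0, 11.0, 76.0], [763.0, 28.0, 112.0]]
tumbler 0.56 [323. 214.] 1297 [[413.0, -13.0, 0.0], [450.0, 45.0, 62.0], [484.0, 59.0, 94.0]]
top [ 432.   56. 1026.] [ 0.15 -0.02 -0.99]
scraper 0.95 [206. 220.] 740 [[528.0, 141.0, 34.0], [552.0, 193.0, 146.0], [574.0, 242.0, 151.0]]
scraper 0.92 [129. 196.] 1077 [[592.0, 323.0, 2.0], [612.0, 375.0, 127.0], [632.0, 433.0, 138.0]]
scraper 0.75 [174. 299.] 1100 [[360.0, 179.0, 142.0], [384.0, 246.0, 175.0], [406.0, 313.0, 178.0]]
rail_stand 0.57 [383. 215.] 4910 [[525.0, -348.0, 10.0], [585.0, -216.0, 16.0], [640.0, -92.0, 149.0]]
groove_block 0.93 [216. 230.] 849 [[505.0, 120.0, 7.0], [538.0, 180.0, 39.0], [596.0, 257.0, 43.0]]
groove_block 0.16 [383. 214.] 4775 [[527.0, -349.0, 12.0], [585.0, -218.0, 16.0], [635.0, -94.0, 149.0]]
jam_jar 0.76 [299. 155.] 1071 [[688.0, -50.0, 7.0], [715.0, -13.0, 108.0], [756.0, 22.0, 113.0]]
tumbler 0.97 [286. 269.] 830 [[415.0, -11.0, 21.0], [448.0, 22.0, 91.0], [479.0, 53.0, 95.0]]
```

```bash
python3 - <<'E'
import cv2,numpy as np
a=cv2.imread("pics/side.png")[120:370,180:430];b=cv2.imread("pics/top.png")[130:350,90:460]
a=cv2.resize(a,(400,400),interpolation=3); b=cv2.resize(b,(400,238),interpolation=3)
c=np.zeros((600,800,3),np.uint8)
a=cv2.imread("pics/side.png")[120:370,180:430];b=cv2.imread("pics/top.png")[130:350,90:460]
c[:300,:300]=cv2.resize(a,(300,300)); c[:,:]=0
a=cv2.resize(cv2.imread("pics/side.png")[120:350,180:430],(326,300),interpolation=2)
b=cv2.resize(cv2.imread("pics/top.png")[130:350,90:460],(800,476))
cv2.imwrite("pics/t2.png",b); cv2.imwrite("pics/s2.png",cv2.resize(cv2.imread("pics/side.png")[120:350,180:430],(650,598)))
E
```

```text
(no output)
```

View pics/t2.png

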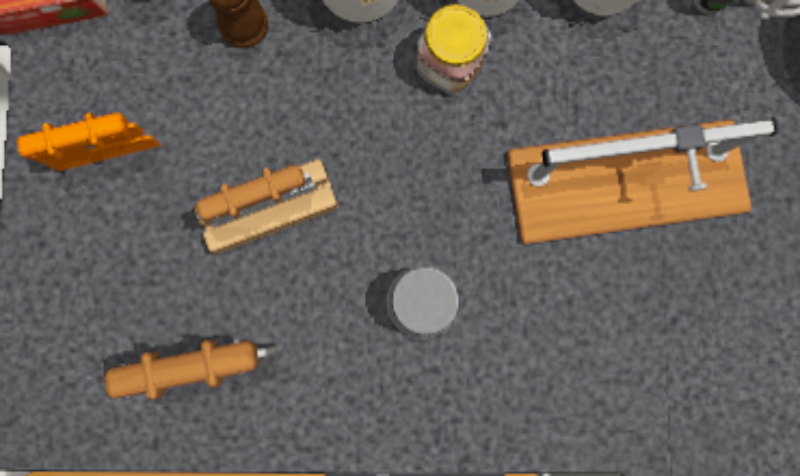

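View pics/s2.png

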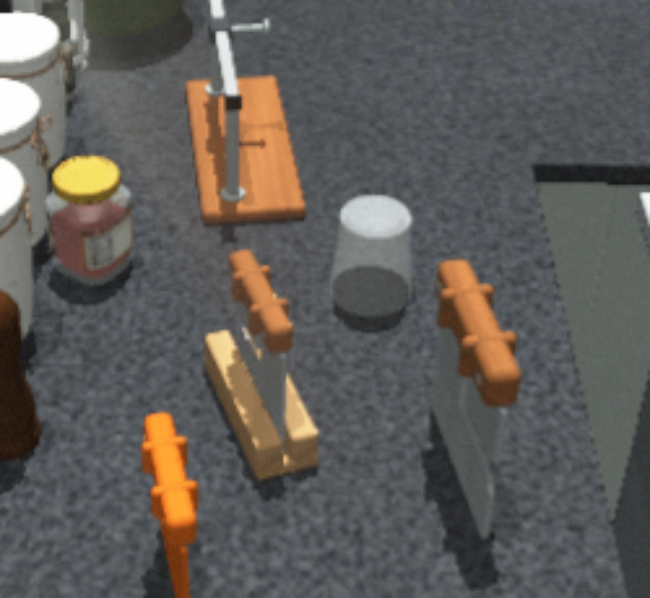

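The candidates are: orange at top-crop (80,140), brown large at (180,368), and brown small in the grooved block at (250,190). I choose the one in the block. The peg is at top-crop (690,137) for its clamp to (698,187) for its head. Next I'll measure and take wrist views.

```bash
python3 - <<'E'
from h import *
d=robot.capture("top")
def rect(P): 
    r=cv2.minAreaRect(P[:,:2].astype(np.float32)); return r
for r in robot.trace(d,"rail_stand")[:1]:
    P,uv=cloud(d,r["mask"]); s=(P[:,2]>8)&(P[:,2]<24)
    print("base",rect(P[s])); s=P[:,2]>140; q=P[s]; print("rail hi",rect(q),q.mean(0))
    line=cv2.fitLine(q[:,:2].astype(np.float32),cv2.DIST_HUBER,0,.01,.01).ravel();print("railfit",line)
for r in robot.trace(d,"scraper"):
    P,uv=cloud(d,r["mask"]); q=P[P[:,2]>P[:,2].max()-15]; print("handle",rect(q),q.mean(0),P[:,2].max())
r=robot.trace(d,"groove_block")[0]; P,uv=cloud(d,r["mask"]); print("block",rect(P[(P[:,2]>34)&(P[:,2]<46)]))
# peg head px on z=140
K,D,R,t=cam(d)
for u,v in((413,216.5),(409,193)):
    p=cv2.undistortPoints(np.array([[[u,v]]],float),K,D)[0,0]; ray=np.r_[p,1]@R; c=-R.T@t; print("peg",c+ray*(140-c[2])/ray[2])
s=robot.sense(); print(s)
d=robot.capture("wrist"); save("w0",d["frame"]); K,D,R,t=cam(d); print((-R.T@t).round(),R.round(2))
E
```

```text
base ((586.624267578125, -220.0258026123047), (110.27214050292969, 267.3796691894531), 8.402170181274414)
rail hi ((587.7828369140625, -219.79129028320312), (64.43438720703125, 240.1160125732422), 4.899354457855225) [ 603.25104603 -221.36367617  146.60835439]
railfit [ 1.3775519e-01 -9.9046630e-01  6.0518311e+02 -2.1813731e+02]
handle ((552.7406616210938, 192.73411560058594), (31.40824317932129, 110.31360626220703), 20.712162017822266) [552.25711104 192.01204605 146.57528648] 151.61705249132893
handle ((382.63555908203125, 248.63360595703125), (40.74614715576172, 139.81407165527344), 10.388335227966309) [382.81675641 249.14544143 174.33033565] 179.52704806215576
handle ((613.266357421875, 377.2102966308594), (32.34365463256836, 109.54230499267578), 15.073271751403809) [612.21092022 376.07790466 134.58982076] 140.48702502239314
block ((552.1400146484375, 191.6876983642578), (55.080718994140625, 151.0284881591797), 22.40430450439453)
peg [ 560.52522125 -256.55897493  140.        ]
peg [ 612.54424653 -250.19169363  140.        ]
{'time': 0.8, 'joint_pos': array([-1.32109661,  0.4769713 ,  0.02240566,  1.55538336, -0.01147907,
        1.10932942, -0.08305108]), 'joint_vel': array([ 0.00033519,  0.00074095, -0.00010298,  0.00063922, -0.00048126,
       -0.00102848,  0.00152177]), 'joint_efforts': array([-6.47182951e-04, -5.96264398e+01,  1.60567503e+00, -2.81528556e+01,
        1.24152645e-02,  1.64853460e-03,  7.54356108e-06]), 'tool_pos': array([236.40337114, 632.26799703, 231.33432228]), 'tcp_rot': array([5.58985536e-01, 3.09145162e+00, 5.71809896e-05]), 'force': array([ 0.01838923, -0.18209639, -0.80367635]), 'wrist_torque': array([-0.01563779,  0.0343308 , -0.00458131]), 'finger_force': 0.0, 'width': 85.49659987591124}
[158. 661. 375.] [[ 0.35  0.94 -0.  ]
 [ 0.89 -0.33  0.32]
 [ 0.3  -0.11 -0.95]]
```

```bash
cat >> h.py <<'E'
from scipy.spatial.transform import Rotation as Ro
def down(b,tilt=0):
    """tool pointing down, tool y at world angle b (deg); tilt about tool y (deg)"""
    b=np.radians(b); y=np.array([np.cos(b),np.sin(b),0]); z=np.array([0,0,-1.]); x=np.cross(y,z)
    return (Ro.from_matrix(np.c_[x,y,z])*Ro.from_euler("y",tilt,degrees=True)).as_rotvec()
E
python3 - <<'E'
from h import *
print(robot.sense()["tcp_rot"],down(69.4))
for b in(21.5,-158.5):
    print(b,robot.solve_ik([552,192,200],down(b)))
for b in (7.9,-172.1): print(b,robot.solve_ik([570,-150,260],down(b)))
a=np.radians(21.5); xs=np.array([np.cos(a),np.sin(a),0])
p=np.array([552.5,192,0])-75*xs+[0,0,215]
for b in(111.5,):
  for ti in(-30,-20,0):
    q=robot.solve_ik(p,down(b,ti)); print(b,ti,q, Ro.from_rotvec(down(b,ti)).as_matrix()[:,2].round(2))
    if q is not None:
        robot.move_ptp(p,down(b,ti)); break
d=robot.capture("wrist"); save("w1",d["frame"]); print(robot.sense()["time"],robot.sense()["tool_pos"])
for n in("scraper","groove_block"):
  for r in robot.trace(d,n): print(n,r["p"],r["centre"],r["mask"].sum())
E
```

```text
[-5.58997822e-01 -3.09145780e+00 -8.67607023e-05] [0.56172373 3.09096601 0.        ]
21.5 [-0.77228679  0.38000404  0.42513931  1.8331494  -0.18684276  0.96770026
  0.10779098]
-158.5 [-1.27772189  0.7174879   1.27674915  1.86067706 -0.75588772  1.16148566
 -2.49652085]
7.9 [-0.52840919  0.42454297  0.91697207  1.77699709 -0.37093611  1.12431901
  0.6474656 ]
-172.1 [-0.7006917   0.62166598  1.28246067  1.78477076 -0.63411627  1.22977737
 -2.2422837 ]
111.5 -30 [-0.9647755  -0.02245341  0.48172535  2.3646241   0.22751848  0.28239868
  1.26364643] [ 0.47  0.18 -0.87]
2.8083 [483.11756814 165.51340185 215.37102381]
scraper 0.91 [411.4, 252.6] 8138
scraper 0.74 [279.4, 204.5] 13442
scraper 0.61 [469.4, 57.9] 22958
groove_block 0.8 [273.4, 127.7] 7598
```

View pics/w1.png

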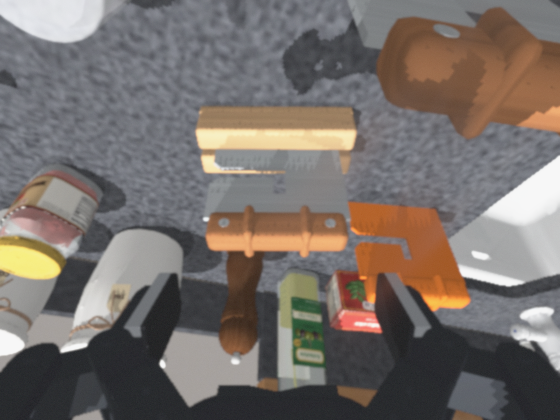

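The wrist view has far things at the bottom and world −y to the left. The small brown scraper (278,230) stands in the block (275,130). The orange one is at (410,250) and the large one at (470,60). Next is a zoom on the slot.

```bash
python3 -c "
import cv2
a=cv2.imread('pics/w1.png')[95:270,180:370];cv2.imwrite('pics/w1c.png',cv2.resize(a,(640,590),interpolation=2))"
```

```text
(no output)
```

View pics/w1c.png

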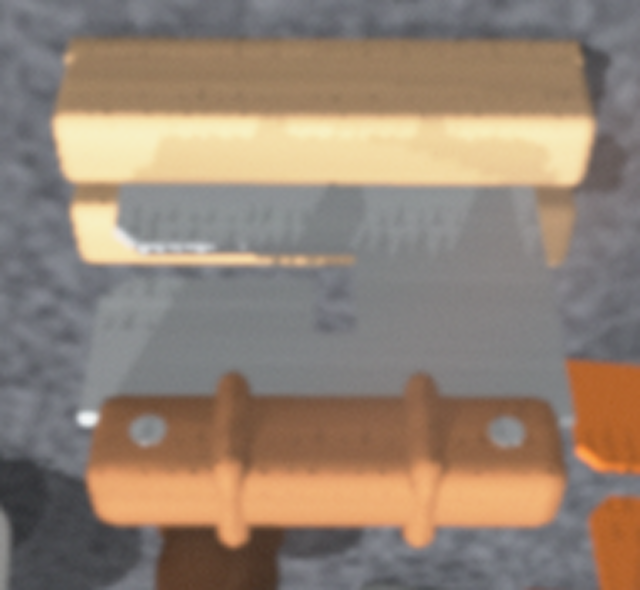

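The slot runs to the left edge, which is world −y and towards the stand. So the scraper yaw is about +21.5° and the mouth leads. I'll check the centre from this view, then grasp and lift.

```bash
python3 - <<'E'
from h import *
d=robot.capture("wrist")
best=None
for r in robot.trace(d,"scraper"):
    P,uv=cloud(d,r["mask"]); 
    if abs(np.median(P[:,0])-552)<30 and abs(np.median(P[:,1])-192)<40:
        q=P[(P[:,2]>124)&(P[:,2]<156)]; rc=cv2.minAreaRect(q[:,:2].astype(np.float32)); print(rc,np.percentile(q[:,2],[50,95,99]))
        B=P[(P[:,2]>60)&(P[:,2]<112)]; l=cv2.fitLine(B[:,:2].astype(np.float32),cv2.DIST_HUBER,0,.01,.01).ravel(); print("blade",l,np.degrees(np.arctan2(-l[0],l[1])))
        best=rc
c=(np.array(best[0])+[552.7,192.7])/2; print(c)
assert np.linalg.norm(np.array(best[0])-[552.7,192.7])<8
robot.move_ptp([c[0],c[1],190],down(21.5))
d=robot.capture("wrist"); save("w2",d["frame"])
for r in robot.trace(d,"scraper"):
    P,uv=cloud(d,r["mask"]); q=P[(P[:,2]>124)&(P[:,2]<156)]
    if len(q)>50: print("w2",cv2.minAreaRect(q[:,:2].astype(np.float32)),np.percentile(q[:,2],[50,99]))
d=robot.capture("side"); save("s3",d["frame"][150:350,200:400]); s=robot.sense(); print(s["time"],s["tool_pos"],s["force"])
E
```

```text
((549.9011840820312, 191.85556030273438), (33.54397964477539, 109.68476104736328), 23.914688110351562) [143.5949656  149.015906   149.50407734]
blade [ 3.6130151e-01 -9.3244904e-01  5.4929327e+02  1.9518871e+02] -158.81984
[551.30059204 192.27778015]
w2 ((551.4957275390625, 195.368896484375), (33.92097473144531, 113.22284698486328), 21.25766372680664) [148.05955697 150.07544453]
w2 ((623.5214233398438, 339.5587158203125), (29.213726043701172, 29.883682250976562), 16.811235427856445) [135.42695687 137.83883045]
w2 ((398.7008056640625, 218.1320037841797), (23.266674041748047, 88.52696228027344), 8.736538887023926) [148.65655064 155.83014328]
4.1917 [550.69755045 191.94809155 190.2637168 ] [0.06240439 0.86304492 0.91311847]
```

```bash
python3 - <<'E'
from h import *
r=down(21.3)
robot.servo_line([551.2,193,190],r,v=60)
print(robot.servo_line([551.2,193,115],v=70,threshold=8))
s=robot.sense(); print(s["tool_pos"],s["force"])
robot.command_gripper(10); s=robot.sense(); print("grip",s["tool_pos"],s["width"],s["finger_force"],s["force"],s["wrist_torque"])
robot.servo_line([551.2,193,255],v=90); robot.sleep(.2)
s=robot.sense(); print(s["time"],s["tool_pos"],s["width"],s["force"],s["wrist_torque"])
robot.move_ptp([580,-90,255],down(7.9)); robot.sleep(.2)
s=robot.sense(); print(s["time"],s["tool_pos"],s["width"],s["force"],s["wrist_torque"])
T=s["tool_pos"]
for c in("side","top","wrist"):
    d=robot.capture(c); save("g_"+c,d["frame"])
    for q in robot.trace(d,"scraper"):
        P,uv=cloud(d,q["mask"]); P=P[np.linalg.norm(P[:,:2]-T[:2],axis=1)<75]
        if len(P)<100: continue
        l=cv2.fitLine(P[:,:2].astype(np.float32),cv2.DIST_HUBER,0,.01,.01).ravel()
        print(c,q["p"],len(P),np.percentile(P,[1,50,99],axis=0).round(1).tolist(),np.degrees(np.arctan2(-l[0],l[1])))
E
```

```text
False
[551.6006371  193.13046874 115.48671014] [ 0.6924343  -0.89473385  0.31864681]
grip [551.6232113  193.09427064 115.28335994] 21.28731967105052 59.81734335422516 [0.1804127  0.28944743 1.68358407] [ 0.07744457 -0.18048359  0.00101182]
8.175 [551.08827924 192.92534241 254.69879691] 21.561140743927975 [ 0.06673118  0.4965955  -2.10573063] [-0.03400091  0.0073603  -0.02654004]
9.475 [580.35662708 -87.97678338 254.82651411] 21.264451239660826 [-0.21090064  0.83266239 -2.91515321] [-0.01372955 -0.02862359 -0.02000814]
side 0.76 520 [[562.4, -144.8, 156.2], [579.0, -60.5, 274.2], [593.3, -24.7, 302.1]] -171.32079
top 0.86 489 [[561.9, -92.0, -0.8], [573.8, -55.0, 284.5], [626.6, -30.0, 290.2]] -172.6127
wrist 0.74 13954 [[562.3, -122.7, 237.6], [577.4, -68.3, 287.7], [594.5, -31.4, 289.7]] -172.18863
```

```bash
cat >> h.py <<'E'
S=np.array([576.,-221.4]); A=np.radians(7.9); SX=np.array([np.cos(A),np.sin(A)]); SY=np.array([-np.sin(A),np.cos(A)])
def w(x,y,z): return np.r_[S+x*SX+y*SY,z]      # stand -> world
def st(p): q=np.asarray(p)[:2]-S; return np.round([q@SX,q@SY,p[2]],1)
E
python3 - <<'E'
from h import *
O=103.3
robot.servo_line(w(0,58,151+O),down(7.9),v=120)
robot.servo_line(w(0,58,83.5+O),v=80,threshold=5); robot.sleep(.2)
s=robot.sense(); print(s["time"],st(s["tool_pos"]),s["force"])
T=s["tool_pos"]
d=robot.capture("wrist"); save("w4",d["frame"])
d=robot.capture("top"); save("t4",d["frame"])
d=robot.capture("side"); save("s4",d["frame"]); c=proj(d,[w(0,-33,140),w(-20,-33,140),w(0,0,140),w(0,-2,140),w(0,118,83.5),w(0,-2,83.5)]);print(c.round())
cv2.imwrite("pics/s4c.png",cv2.resize(cv2.cvtColor(d["frame"],4)[100:230,200:340],(640,594),interpolation=2))
E
```

```text
11.7417 [  0.3  57.9 187.3] [ 0.06884371 -0.77207139 -3.61020944]
[[275. 130.]
 [282. 129.]
 [276. 136.]
 [276. 135.]
 [280. 176.]
 [276. 152.]]
```

View pics/s4c.png

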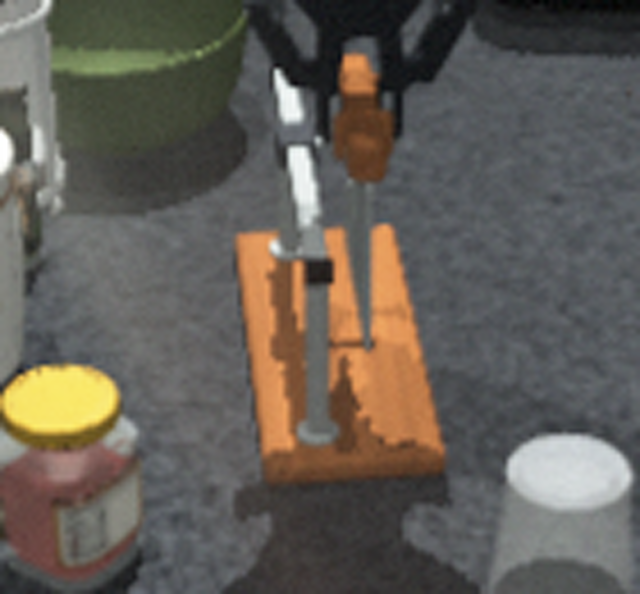

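View pics/w4.png

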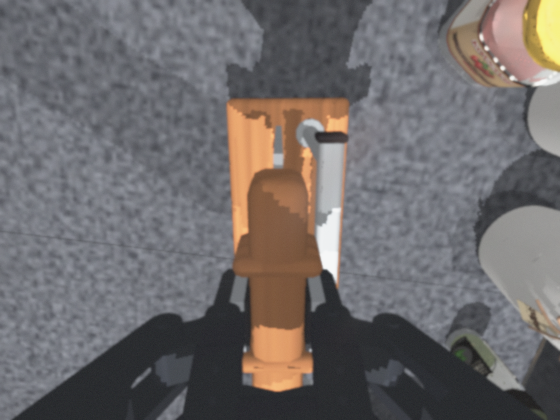

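The side crop shows the blade (365,270) parallel to the rail (300,170), clear of it and in front. The wrist view shows the handle running along the rail. Now I'll slide in by feel.

```bash
python3 - <<'E'
from h import *
hit=robot.servo_line(w(0,-48,83.5+103.3),v=30,threshold=4)
s=robot.sense(); print(hit,s["time"],st(s["tool_pos"]),(s["force"]).round(2),s["wrist_torque"].round(2))
E
```

```text
True 14.575 [ -0.5 -33.5 185.6] [ 0.2   0.21 -3.15] [ 0.01 -0.    0.06]
```

```bash
python3 - <<'E'
from h import *
robot.sleep(.2); s=robot.sense(); print(st(s["tool_pos"]),s["force"].round(2))
for k in range(2):
    y=st(robot.sense()["tool_pos"])[1]
    hit=robot.servo_line(w(0,y-6,186.8),v=12,threshold=4)
    s=robot.sense(); print(hit,s["time"],st(s["tool_pos"]),s["force"].round(2),s["wrist_torque"].round(2))
d=robot.capture("top"); save("t5",d["frame"])
cv2.imwrite("pics/t5c.png",cv2.resize(cv2.cvtColor(d["frame"],4)[160:260,320:455],(790,585),interpolation=2))
d=robot.capture("side"); save("s5",d["frame"])
E
```

```text
[ -1.3 -33.4 184.8] [-0.66  0.27 -2.8 ]
True 15.0917 [ -1.6 -33.5 184. ] [-0.02  0.38 -3.37] [ 0.04 -0.02 -0.02]
True 15.475 [ -2.3 -33.7 183.1] [ 0.2  -0.33 -3.61] [-0.01  0.01  0.09]
```

View pics/t5c.png

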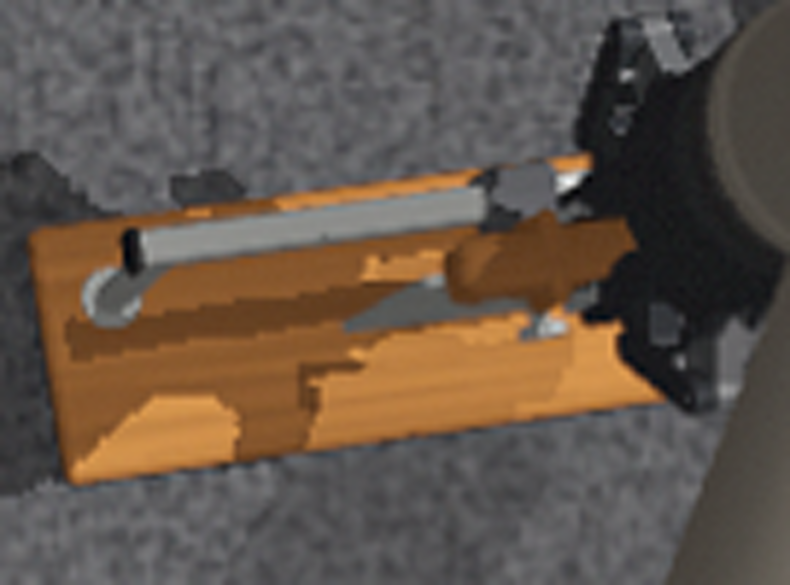

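Threshold stops make the arm sag slightly. I'll back off and probe in small settled steps instead.

```bash
python3 - <<'E'
from h import *
def F():
    robot.sleep(.1); a=[]
    for _ in range(4): a.append(robot.sense()["force"]); robot.sleep(.02)
    f=np.mean(a,0); return np.round([f[:2]@SX,f[:2]@SY,f[2]],2)
robot.servo_line(w(0,-31,186.8),v=25); f0=F(); print(robot.sense()["time"],st(robot.sense()["tool_pos"]),f0)
y=-31
while y>-44:
    y-=1; robot.servo_line(w(0,y,186.8),v=15); f=F(); print(y,st(robot.sense()["tool_pos"]),f)
    if np.linalg.norm((f-f0))>3.5: break
print(robot.sense()["time"])
E
```

```text
16.1083 [-1.000e-01 -3.100e+01  1.867e+02] [-0.1   0.23 -3.24]
-32 [ -0.  -32.  186.8] [-0.03  0.04 -2.87]
-33 [ -0.  -33.  186.8] [ 0.01  0.43 -3.33]
-34 [ -0.  -34.  186.8] [-0.25  0.19 -3.32]
-35 [  0.  -34.5 186.7] [ 0.18  2.73 -2.41]
-36 [ 1.000e-01 -3.480e+01  1.866e+02] [-0.6   4.77 -2.01]
18.1917
```

```bash
python3 - <<'E'
from h import *
def F():
    robot.sleep(.08); a=[]
    for _ in range(4): a.append(robot.sense()["force"]); robot.sleep(.02)
    f=np.mean(a,0); return np.round([f[:2]@SX,f[:2]@SY,f[2]],2)
y=-32.7
robot.servo_line(w(0,y,186.8),v=15); f0=F(); print(f0)
z=186.8
while z>162.5:
    z-=3 if z>184 else 5 if z>171 else 1 if z>166.5 else .5
    robot.servo_line(w(0,y,z),v=25); f=F(); print(z,st(robot.sense()["tool_pos"]),f)
    if np.linalg.norm(f-f0)>2.2: break
print(robot.sense()["time"],robot.sense()["width"])
E
```

```text
[-0.12  0.14 -3.12]
183.8 [ -0.  -32.8 183.8] [-0.13 -0.23 -3.28]
178.8 [  0.  -32.7 178.8] [-0.02 -0.   -3.2 ]
173.8 [  0.  -32.8 173.9] [-0.14 -0.32 -2.99]
168.8 [  0.  -32.8 168.8] [-0.47 -0.16 -2.98]
167.8 [  0.  -32.7 167.8] [-0.34  0.01 -3.2 ]
166.8 [ -0.  -32.7 166.8] [ 0.06  0.21 -3.19]
165.8 [  0.  -32.7 165.8] [ 0.06  0.1  -3.42]
165.3 [  0.  -32.7 165.3] [ 0.26 -0.39 -3.2 ]
164.8 [ -0.  -32.7 164.8] [-0.47  0.56 -3.11]
164.3 [ -0.  -32.7 164.3] [ 0.23 -0.81 -3.02]
163.8 [  0.  -32.8 164. ] [-0.89  0.66 -0.17]
23.425 21.310735424940123
```

The peg carries the weight at 164 mm, which matches the predicted height. I'll release and retreat straight up.

```bash
python3 - <<'E'
from h import *
robot.command_gripper(60); robot.sleep(.3)
print(robot.sense()["width"],robot.sense()["force"].round(2))
robot.servo_line(w(0,-32.7,290),v=90); robot.sleep(.5)
print(robot.sense()["time"])
for c in("side","wrist"):
    d=robot.capture(c); save("f_"+c,d["frame"])
    for q in robot.trace(d,"scraper"):
        P,uv=cloud(d,q["mask"]); s=P[np.linalg.norm(P[:,:2]-w(0,-33,0)[:2],axis=1)<90]
        if len(s)<80: continue
        print(c,q["p"],np.percentile(s,[1,50,99],axis=0).round(1).tolist(),st(np.median(s,0)))
    if c=="side": cv2.imwrite("pics/f_c.png",cv2.resize(cv2.cvtColor(d["frame"],4)[90:220,210:350],(640,594),interpolation=2))
E
```

```text
60.06664205940915 [ 0.44 -0.18 -0.27]
26.2333
side 0.79 [[562.3, -302.1, 63.2], [578.5, -226.1, 185.1], [599.9, -189.8, 198.7]] [  1.9  -5.  185.1]
wrist 0.78 [[563.1, -306.0, 17.6], [579.5, -246.7, 196.7], [598.4, -195.8, 199.0]] [  0.  -25.6 196.7]
```

View pics/f_c.png

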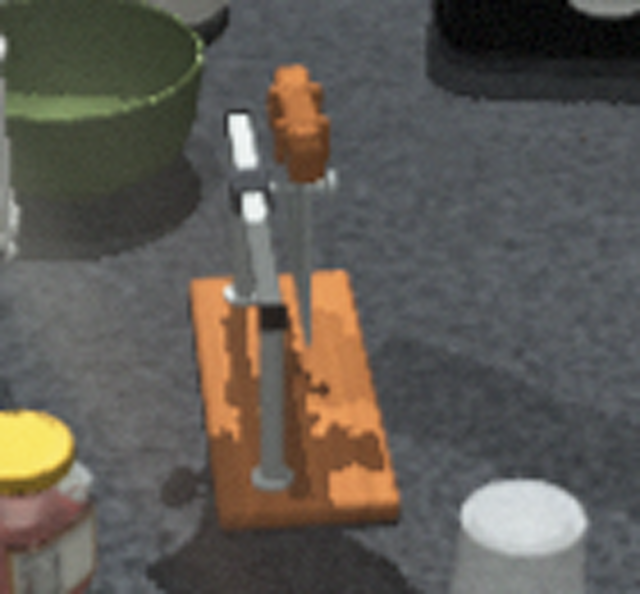

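The scraper hangs upright and level at (300,190), with the peg head visible at (330,180). Its top is at about 198 mm, which matches 61 + 137.

```bash
python3 -c "
from h import *
print(robot.hand_in())"
```

```text
the job is handed in; nothing more can be done
None
```

The small brown scraper now hangs upright on the peg alone, about 33 mm from the middle of the rail. I never moved near the jam jar or tumbler, and the job is handed in, but the result wasn't reported back to me.

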